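# Refit the hot-air gun holder on its stand

## Task

Take the hot-air gun holder from the sloped wooden rest and lower it, level, over the tall rod of the stand without letting it fall down the rod, its black grip on the front (robot) side. The slot in the collar under it may stand at an angle: turn the holder about the rod until its lugs drop into the slot and the holder sits fully home, level, then let go. Leave the other things on the bench where they are.

Things in the scene. Friction and masses are not known exactly. Their poses are not given: they have to be found in the camera images.
- holder_grip (a point): centre of the holder's black upright grip rib, 60 mm long (x), 14 thick (y), 44 high (z). z runs along the bore (up when fitted), x from grip to boss. Starts on the rest with x away from the robot and 35 degrees uphill, so z leans 35 degrees towards the robot. Below the rib a flat bar 126 x 36 x 12 mm, with a 16 mm high fork 44 mm away, opposite the boss. About 0.45 kg, heaviest at the boss
- holder_bore (a point): bore axis at the underside of the holder's steel boss, 95 mm along x from the grip centre and 34 mm below it (holder axes). Boss 52 mm outside, 50 mm high, bore 18.2 mm right through. Two lugs 20 mm wide (y) hang 12 mm below this point on the x line, one each side of the bore, out to 26 mm from its axis
- stand: gun stand, fixed: steel base 150 x 130 x 18 mm, origin under its centre on the bench, z up, x from its front to its back (front roughly towards the robot); in its centre an upright steel rod of 16 mm diameter with a slotted collar at its foot
- rod_tip (a point): top of the rod (short taper over the last 6 mm), 202 mm above the bench
- seat (a point): rod axis at the collar's top face, 142 mm below the tip. Collar 58 mm across, with one slot through the axis, 23.5 mm wide, 14 deep, within 20 degrees of the stand's x line; angle not reported (see or feel it). Off the slot the lugs ride 12 mm up; home, holder_bore is at this point. Fits within about 3 degrees of the slot; drops in by its weight if led loosely and square
- rest: sloped wooden rest, fixed: base board 200 x 84 x 10 mm, two rails rising 35 degrees away from the robot (along its x), with a lip at the low front end; highest point 150 mm above the bench without the holder. Origin under the centre of its base board
- tape: bystander: roll of tape lying flat, 68 mm across, 18 mm high, origin under its centre
- driver: bystander: screwdriver lying flat
- fluxcup: bystander: small clear cup, 64 mm across, 35 mm high, origin under its centre
- jar: bystander: small white jar, 48 mm across, 62 mm high, origin under its centre
- phone: bystander: grey handset lying flat, 105 x 46 x 18 mm, origin under its centre
- meter: bystander: hand multimeter lying flat, 140 x 75 x 40 mm, origin under its centre
- board: bystander: circuit board lying flat, 110 x 65 x 10 mm, origin under its centre
Mind the look-alikes: they are no part of the job. Leave any pink look-alike of the part that bears holder_grip alone.

How it is judged:
By the outcome, as a careful person would: the job done as asked, in the order asked, and still so for the second after the job is handed in, with the robot touching nothing.
It also fails if it takes over 64 s, if anything falls off the work surface, if the arm or the gripper's body presses on something with over 40 N, if the wrist force passes 120 N, or if a joint passes its speed limit or range.

## Robot

A 6-joint arm with a two-finger parallel gripper is mounted at the origin on the work surface. World frame = base frame: x ahead of the robot, y to its left, z up, the work surface at z = 0. Lengths are in m, angles in degrees, forces in N, time in s.
With the tool pointing down it reaches from about 0.4 to 0.825 m from the base axis. Payload 7 kg.
Tool frame: the origin (TCP) lies midway between the tips of the shut fingers; the grasp point (between the pads) lies r.pinch_z behind it (r.pinch_z is the distance from the TCP to the grasp point, in m); z points along the fingers, y is the line along which they close (so a half turn about z gives the same grasp; the last joint's range is limited). The gripper opens to 88 mm and grips with 3 to 60 N. Pads are 19 mm wide; open, the fingers measure 130 mm over their backs; the gripper's body (78 mm by 193 mm) begins 47 mm behind the grasp point.
Start: joints at [80.678, 20.546, 0.682, 0, -70.136, -16.507], TCP at [0.294, 0.608, 0.191] pointing down, gripper open.
Joint ranges: [-176.03, 176.03], [-82.01, 121.73], [-58.28, 71.71], [-173.87, 95.51], [-174.79, -0.11], [-173.66, 173.66]. Speed limits (degrees/s): [136.94, 136.94, 172.46, 180, 180, 180].

## Interface

Orientations are given as [roll, pitch, yaw] about the fixed x, y, z axes, in that order (R = Rz(yaw) Ry(pitch) Rx(roll)).
In Python, from plant import r, optics, job gives the robot as it stands.
- The arm moves only by the shell command python3 -m crank 'ROWS' [FORCE]. ROWS is JSON, a list of rows, each an object with "xyz": the shift along the tool's x, y, z in units of 30 mm (1.0 is 30 mm), a list of three; "delta_rot": the turn, a rotation vector about the tool's x, y, z in degrees, a list of three; "claw": the closure, from 0 (fully open) to 1 (shut). A call has 1 to 20 rows; each row is the pose to reach, as a shift and turn from the pose commanded when the call began, along the tool's axes at that moment; what a row does not reach only later rows make up. A row lasts 1/8 s, in which the tool goes at most 62.5 mm and 10.7 degrees, less where a joint would pass 70% of its speed; a pose out of reach is approached as far as the arm can. A call with a gripper value outside its range is refused whole. The fingers move at their own pace and stop on an object; FORCE is the grip in N (left out, the last holds). Time passes only in rows, so rows that repeat a pose let the fingers close. It gives the time, the measured TCP pose, the force, the opening and the grip force at its end, in the units of the state.
- r.get_state(): the state, without advancing time (a new reading comes with each control period).
- optics.capture(name): name is "scene" or "top"; returns a dict with "img" (400x640x3 uint8, blue, green, red), "fovy" (degrees; the focal length in pixels is half the picture's height over the tangent of half this angle, whatever the lens; pixels are square), "cx", "cy" (the principal point, pixels), "eye" and "rotation" of the camera in the world. Camera axes: x right, y up, looking along -z (the intrinsics and any distortion apply to the point x, -y, -z); pixel columns grow to the right and rows downward; lengths in m; the calibration is good to about 2 mm. A picture is of the moment at which its call begins. There is no depth.
- job.close_job(): hands the job in; it is judged then, once.
The state is a dict: "time_s": time; "joints": joint angles; "qd": joint speeds; "joint_torque": joint torques, N m; "tcp_pos": TCP position; "eef_rot": TCP orientation; "contact_force": force on the tool from outside, world axes, zero at the start; "moment": the same for the moment, N m; "gripper_width": finger opening in m; "gripper_force": force on a finger pad.
Only numpy, scipy, OpenCV 4.12 (cv2) and the standard library are available. Lean on these libraries where they do the work, as an engineer would, in place of code of your own. Each camera call takes 0.05 s, during which the arm holds its last target. There are 200 camera calls.

## Working session

There is one attempt and no reset: what is moved stays moved. The work goes in short steps, Python scripts to look and compute and a shell command to move; the robot and the scene stay as the last step left them, time stands still between calls to the robot, and variables do not carry over. Pictures are saved under pics/ and viewed, at most 10 in all, crops included, and the job is handed in when it is done.

```bash
ls; mkdir -p pics; python3 - <<'E'
from plant import r,optics,job
import cv2,numpy as np
for n in("scene","top"):
    c=optics.capture(n);cv2.imwrite(f"pics/{n}0.png",c["img"]);print({k:(np.round(v,4).tolist() if k!='img' else 0) for k,v in c.items()})
print(r.pinch_z,r.get_state())
E
```

```text
pics
{'img': 0, 'fovy': 54.7229, 'cx': 312.6145, 'cy': 200.1752, 'eye': [1.2789, -0.0947, 0.7989], 'rotation': [47.9602, -0.9323, 84.542]}
{'img': 0, 'fovy': 54.5394, 'cx': 324.4809, 'cy': 201.4482, 'eye': [0.4874, 0.0103, 1.4339], 'rotation': [3.4372, 0.46, -91.0959]}
0.0188 {'time_s': 0.1, 'joints': array([ 8.06770534e+01,  2.05889835e+01,  6.38400701e-01, -1.65388746e-02,
       -7.01366031e+01, -1.65061894e+01]), 'qd': array([ 0.09116263, -0.08964075,  0.10845744, -0.05752863, -0.07669588,
        0.06739963]), 'joint_torque': array([-1.98305199e-03, -5.84161627e+01,  2.93750256e+01,  7.01553494e+00,
        1.01956030e-02, -4.92726917e-05]), 'tcp_pos': array([0.29391885, 0.60709433, 0.19029681]), 'eef_rot': array([ 1.79911989e+02, -9.86573332e-03, -2.58347598e+01]), 'contact_force': array([0.15040619, 0.03113326, 0.14764   ]), 'moment': array([0.01949812, 0.01718981, 0.01083175]), 'gripper_force': 0.0, 'gripper_width': 0.0880683288805894}
```

View pics/scene0.png

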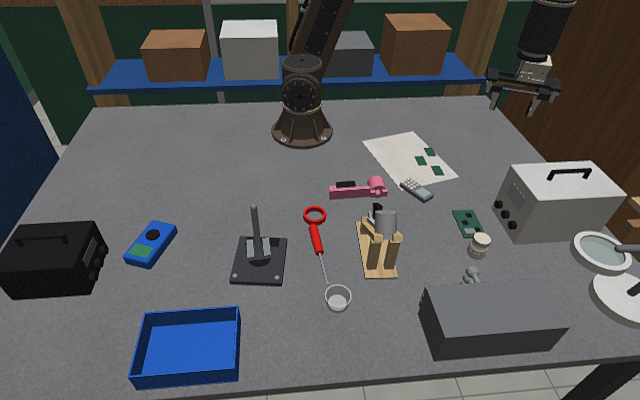

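View pics/top0.png

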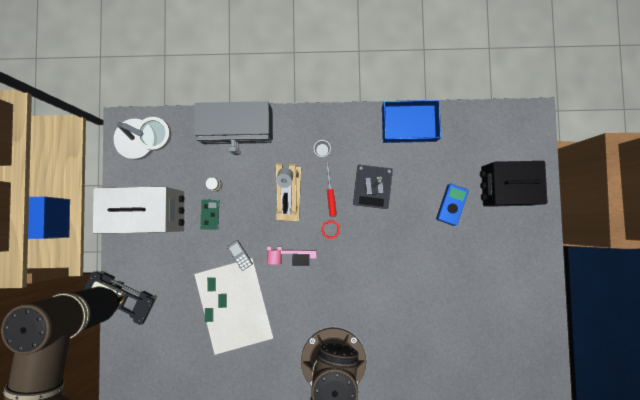

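The scene shows the holder (grey boss, black grip) on the wooden rest at about (382,225) in scene and (286,190) in top. Candidates:
- Pink look-alike: scene (360,188), top (290,255). Rejected because it is pink.
- Grey boss with black grip on the rest: this matches the description, so I choose it.

The stand is at scene (258,255) and top (373,187).

```bash
cat > h.py <<'E'
import numpy as np,cv2
from scipy.spatial.transform import Rotation as R
from plant import r,optics,job
def cal(c):
    f=200/np.tan(np.radians(c["fovy"])/2)
    return f,R.from_euler('xyz',c["rotation"],degrees=True).as_matrix(),np.array(c["eye"])
def ray(c,u,v):
    f,M,e=cal(c); d=M@np.array([(u-c["cx"])/f,-(v-c["cy"])/f,-1]); return e,d
def onz(c,u,v,z):
    e,d=ray(c,u,v); return e+d*(z-e[2])/d[2]
def proj(c,p):
    f,M,e=cal(c); q=M.T@(np.array(p)-e); return np.array([c["cx"]-f*q[0]/q[2],c["cy"]+f*q[1]/q[2]])
def tri(c1,a,c2,b):
    e1,d1=ray(c1,*a);e2,d2=ray(c2,*b)
    s=np.linalg.lstsq(np.c_[d1,-d2],e2-e1,rcond=None)[0]
    p,q=e1+s[0]*d1,e2+s[1]*d2
    return (p+q)/2,np.linalg.norm(p-q)
E
python3 - <<'E'
from h import *
S=optics.capture("scene");T=optics.capture("top")
def cr(c,x,y,w,h):return cv2.resize(c["img"][y:y+h,x:x+w],(400,300),interpolation=cv2.INTER_CUBIC)
m=np.vstack([np.hstack([cr(S,340,190,120,90),cr(T,248,155,80,60)]),np.hstack([cr(S,210,200,120,90),cr(T,334,157,80,60)])])
cv2.imwrite("pics/m1.png",m)
for p in [(0,0,0)]:print(proj(T,p),proj(S,p))
E
```

```text
[333.08633373 359.79906445] [302.11083362 131.12086005]
```

View pics/m1.png

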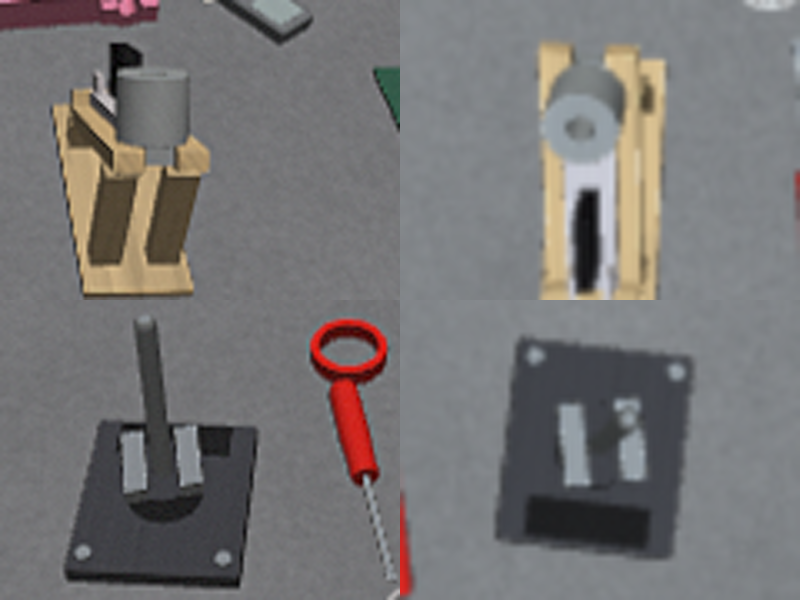

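The crops confirm it: steel boss and black rib on the rest. The stand's two light collar strips show the slot running nearly along x. The rod tip is at top (379.6,179.4) and scene (254,206.5).

```bash
python3 - <<'E'
from h import *
S=optics.capture("scene");T=optics.capture("top")
print("tip",tri(S,(254.1,206.8),T,(379.6,179.6)), "at z.202",onz(T,379.6,179.6,.202),onz(S,254.1,206.8,.2))
print("bosstop",tri(S,(386.3,212.3),T,(284,180.6)))
# strips
def blobs(c,x,y,w,h,m,name,z,amin=15):
    g=np.zeros((400,640),np.uint8);g[y:y+h,x:x+w]=m(c["img"].astype(int))[y:y+h,x:x+w]*255
    for k in cv2.findContours(g,cv2.RETR_EXTERNAL,cv2.CHAIN_APPROX_NONE)[0]:
        if cv2.contourArea(k)<amin: continue
        w3=np.array([onz(c,*p[0],z)[:2] for p in k])
        rc=cv2.minAreaRect((w3*1000).astype(np.float32)); 
        b=cv2.boxPoints(rc); e=max([b[1]-b[0],b[2]-b[1]],key=np.linalg.norm); a=np.degrees(np.arctan2(e[1],e[0]))%180
        pts=k[:,0].astype(float)
        print(name,cv2.contourArea(k),"px",pts.mean(0).round(1),cv2.boundingRect(k),"world",np.round(rc[0],1),np.round(rc[1],1),"ang",round(a,1))
br=lambda i:i.sum(2)>390
blobs(T,350,165,45,35,br,"stripT",.06,8)
blobs(S,240,230,40,40,br,"stripS",.06)
dk=lambda i:i.max(2)<85
blobs(T,350,155,45,60,lambda i:i.max(2)<90,"baseT",.018)
bk=lambda i:i.max(2)<40
blobs(T,275,185,25,35,bk,"gripT",.15,5)
blobs(S,360,195,25,25,bk,"gripS",.15,5)
wd=lambda i:(i[:,:,2]-i[:,:,0])>35
blobs(T,270,158,36,65,wd,"restT",.01)
E
```

```text
tip (array([ 0.62830847, -0.15749359,  0.19806529]), np.float64(0.0026420619885146115)) at z.202 [ 0.62784199 -0.15828803  0.202     ] [ 0.63062964 -0.15596877  0.2       ]
bosstop (array([0.63546683, 0.15214428, 0.1642577 ]), np.float64(0.0025314120987372456))
stripT 29.0 px [380.2 188. ] (378, 183, 5, 10) world [ 615.8 -178.4] [14.2 32.1] ang 178.4
stripT 52.5 px [368.3 185.7] (366, 178, 6, 16) world [ 623.7 -136.9] [54.9 15.6] ang 4.2
stripT 51.5 px [393.1 184.7] (391, 169, 4, 31) world [ 627.5 -223.1] [ 10.6 107.2] ang 178.3
stripT 15.0 px [383.  165.4] (371, 165, 24, 3) world [ 692.5 -189.4] [81.9  7.2] ang 88.8
stripT 104.5 px [351.9 180.8] (350, 165, 7, 35) world [637.5 -83. ] [ 21.4 121.5] ang 178.7
stripS 84.0 px [249.8 248. ] (247, 240, 7, 17) world [ 629.4 -178. ] [54.5 14.8] ang 1.7
stripS 80.5 px [266.  246.2] (262, 238, 9, 18) world [ 627.2 -138.1] [55.4 15.5] ang 5.3
baseT 1331.5 px [372.1 186.5] (353, 165, 39, 44) world [ 623.8 -155.3] [128.6 148.6] ang 172.2
gripT 32.5 px [284.9 202.8] (284, 194, 3, 19) world [562.1 150.1] [ 6.6 59.8] ang 179.2
gripS 52.5 px [375.2 209.4] (373, 203, 9, 16) world [613.  137.9] [19.7 54.7] ang 167.9
restT 561.5 px [288.8 196.7] (276, 164, 25, 57) world [611.2 153.4] [ 84.4 208.1] ang 176.7
restT 31.5 px [277.5 169. ] (276, 164, 6, 13) world [693.  187.8] [18.5 44.7] ang 179.3
```

```bash
python3 - <<'E'
from h import *
S=optics.capture("scene");T=optics.capture("top")
a,b=onz(T,300.4,168,.01),onz(T,299.6,214,.01);d=a-b;print("board edge",a,b,np.degrees(np.arctan2(d[1],d[0])))
# scene left edge of board: crop (55,108)->(83,293)
a,b=onz(S,340+83/3.333,190+293/3.333,.01),onz(S,340+55/3.333,190+108/3.333,.01);d=a-b;print("board S",a,b,np.degrees(np.arctan2(d[1],d[0])))
for yaw in(-5,-2.5,0):
    M=R.from_euler('z',yaw,degrees=True).as_matrix()@R.from_euler('y',-35,degrees=True).as_matrix()
    bt=np.array([.6355,.152,.164]);g=bt-M@[.095,0,.016]
    print(yaw,"grip",g.round(4))
    for n,p in dict(topfront=(-.03,0,.022),topback=(.03,0,.022),botback=(.03,0,-.022)).items():
        q=g+M@p;print(n,proj(T,q).round(1),proj(S,q).round(1))
for c,(x,y,w,h) in((T,(278,188,16,32)),(S,(366,196,22,24))):
    k=c["img"][y:y+h,x:x+w].max(2);
    for row,vv in enumerate(k): print(y+row,' '.join(f"{t:3d}" for t in vv))
E
```

```text
board edge [0.69870679 0.10671303 0.01      ] [0.52871849 0.11227076 0.01      ] -1.8726072029805028
board S [0.70795461 0.10408761 0.01      ] [0.51373311 0.11803932 0.01      ] -4.108729819838551
-5 grip [0.5671 0.158  0.0964]
topfront [283.6 213.2] [376.3 203.1]
topback [283.5 198.3] [380.6 206.1]
botback [285.2 191.8] [380.  223.1]
-2.5 grip [0.5669 0.155  0.0964]
topfront [284.9 213.2] [374.6 203.1]
topback [284.2 198.3] [379.6 206.1]
botback [285.6 191.8] [379.5 223.2]
0 grip [0.5669 0.152  0.0964]
topfront [286.3 213.2] [372.9 203.1]
topback [285.  198.4] [378.6 206.2]
botback [286.  191.8] [379.  223.2]
188 212 210 178 204 212 211 212 210 213 211 214 216 213 161 210 215
189 212 212 197 207 215 215 215 213 215 215 215 215 212 160 209 215
190 212 212 199 207 215 216 215 213 215 215 215 215 213 159 208 214
191 212 212 197 208 214 213 209 207 209 209 214 215 212 151 208 215
192 211 211 197 207 213 204 168 160 162 169 208 215 212 150 208 215
193 211 210 193 207 209 167  81  60  61  97 204 215 211 149 207 214
194 212 209 183 207 208 154  57  22  24  83 204 214 205 148 207 214
195 2
[... 3202 characters left out ...]
  12 108 129 137 137 140 142 140 125 129 132 127 126 119
213 122 108  57 136 171 139  96  24  13  58  70  98 109 121 128 133 134 136 139 139 141 136
214 125 110  55 142 174 138  77  24  13  66  75  84  89  89  97 100 106 109 115 117 118 122
215 125 108  56 136 170 140  73  17  18  63  75  86  92  99 102 107 110 115 117 118 121 123
216 147 147  60 129 164 154  85  14  19  64  76  84  92  99 105 107 110 118 117 118 121 123
217 181 181 112 134 165 191 108  22  22  61  75  85  92 100 107 108 109 117 119 119 120 124
218 144  72 139 164 174 187 139  62  19  59  76  86  92  99 107 108 112 114 119 119 121 122
219 152  64  60 168 190 183 189 146  75  62  72  84  94  99 107 111 111 115 118 122 119 122
```

```bash
cat >> h.py <<'E'
def go(p,M):
    s=r.get_state(); A=R.from_euler('xyz',s["eef_rot"],degrees=True).as_matrix()
    print("xyz",(A.T@(np.array(p)-s["tcp_pos"])/.03).round(3),"rot",np.degrees(R.from_matrix(A.T@M).as_rotvec()).round(2))
def hold(yaw,tilt=0):
    return R.from_euler('z',yaw,degrees=True).as_matrix()@R.from_euler('y',-tilt,degrees=True).as_matrix()
FL=np.diag([1,-1,-1.])
E
python3 - <<'E'
from h import *
M=hold(-3,35);g=np.array([.567,.155,.0962])
t=g+M@[.010,0,-.015]
go(t+M@[0,0,.09],M@FL); print(t)
E
```

```text
xyz [13.69  10.062  0.925] rot [  6.99  34.53 -22.1 ]
[0.58377215 0.15412101 0.08964848]
```

```bash
python3 -m crank '[{"xyz":[0,0,-2],"delta_rot":[0,0,0],"claw":0.3},{"xyz":[2,1.5,-3],"delta_rot":[0,0,-5],"claw":0.3},{"xyz":[4,3,-3],"delta_rot":[0,0,-10],"claw":0.3},{"xyz":[5.5,4,-3],"delta_rot":[1,5,-15],"claw":0.3},{"xyz":[7,5.1,-3],"delta_rot":[2,10,-20],"claw":0.3},{"xyz":[8.5,6.2,-2.5],"delta_rot":[4,18,-22],"claw":0.3},{"xyz":[10,7.3,-2],"delta_rot":[5,25,-22],"claw":0.3},{"xyz":[11.5,8.4,-1],"delta_rot":[6,30,-22],"claw":0.3},{"xyz":[13.69,10.06,0.92],"delta_rot":[7,34.5,-22.1],"claw":0.3},{"xyz":[13.69,10.06,0.92],"delta_rot":[7,34.5,-22.1],"claw":0.3},{"xyz":[13.69,10.06,0.92],"delta_rot":[7,34.5,-22.1],"claw":0.3},{"xyz":[13.69,10.06,0.92],"delta_rot":[7,34.5,-22.1],"claw":0.3},{"xyz":[13.69,10.06,0.92],"delta_rot":[7,34.5,-22.1],"claw":0.3}]' 30
python3 - <<'E'
from h import *
M=hold(-3,35);g=np.array([.567,.155,.0962])
t=g+M@[.010,0,-.015]
go(t,M@FL);print(r.get_state()["joints"].round(0))
S=optics.capture("scene");T=optics.capture("top")
def cr(c,x,y,w,h):return cv2.resize(c["img"][y:y+h,x:x+w],(400,300),interpolation=cv2.INTER_CUBIC)
cv2.imwrite("pics/m2.png",np.hstack([cr(S,310,130,160,120),cr(T,238,145,100,75)]))
E
```

```text
time_s: 2.02
tcp_pos: [0.543, 0.1661, 0.1863]
eef_rot: [179.4, -33.0, -3.0]
contact_force: [-0.9, 0.2, -0.6]
gripper_width: 0.0616
gripper_force: 0.0
xyz [-0.602  0.295  3.456] rot [0.54 1.96 0.05]
[ 44.  -6. -58.  61. -28. -10.]
```

View pics/m2.png

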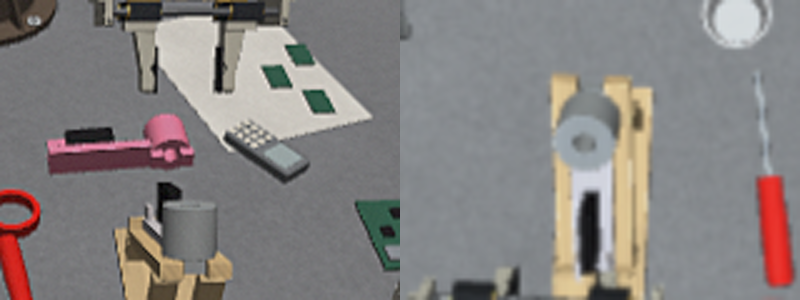

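Fingers are open above and in front of the rib, whose black top is at top ≈(286,203). The arm is near the j3 limit here, so I'll go to a closer, aligned waypoint and check.

```bash
python3 -m crank '[{"xyz":[-0.6,0.3,1.9],"delta_rot":[0.5,2,0],"claw":0.3},{"xyz":[-0.6,0.3,1.9],"delta_rot":[0.5,2,0],"claw":0.3},{"xyz":[-0.6,0.3,1.9],"delta_rot":[0.5,2,0],"claw":0.3},{"xyz":[-0.6,0.3,1.9],"delta_rot":[0.5,2,0],"claw":0.3}]' 
python3 - <<'E'
from h import *
M=hold(-3,35);g=np.array([.567,.155,.0962])
t=g+M@[.010,0,-.015]
go(t,M@FL);print(r.get_state()["joints"].round(0))
E
```

```text
time_s: 2.62
tcp_pos: [0.5768, 0.1675, 0.1574]
eef_rot: [179.0, -32.5, -3.0]
contact_force: [-0.5, 0.5, 0.8]
gripper_width: 0.0615
gripper_force: 0.0
xyz [-0.995  0.398  2.05 ] rot [1.05 2.55 0.  ]
[ 36.  -0. -58.  73. -21. -16.]
```

```bash
cat >> h.py <<'E'
G=np.array([.567,.155,.0962])
def grasp(back=0,tilt=27,gx=.008,gz=.005):
    H=hold(-3,35);M=hold(-3,tilt)@FL
    return G+H@[gx,0,gz]+(.0188-back)*M[:,2],M
E
python3 - <<'E'
from h import *
go(*grasp(.045));go(*grasp(0));
E
```

```text
xyz [-1.009  0.426  0.518] rot [ 1.05 -5.45 -0.07]
xyz [-1.151  0.399  2.01 ] rot [ 1.05 -5.45 -0.07]
```

```bash
python3 -m crank '[{"xyz":[-1.0,0.42,0.5],"delta_rot":[1,-5.5,0],"claw":0.3},{"xyz":[-1.0,0.42,0.5],"delta_rot":[1,-5.5,0],"claw":0.3},{"xyz":[-1.0,0.42,0.5],"delta_rot":[1,-5.5,0],"claw":0.3},{"xyz":[-1.0,0.42,0.5],"delta_rot":[1,-5.5,0],"claw":0.3}]' 
python3 - <<'E'
from h import *
go(*grasp(.045));go(*grasp(0));print(r.get_state()["joints"].round(0))
E
```

```text
time_s: 3.12
tcp_pos: [0.5593, 0.1556, 0.1289]
eef_rot: [179.9, -27.0, -3.0]
contact_force: [0.1, 0.1, 0.3]
gripper_width: 0.0611
gripper_force: 0.0
xyz [-0.026  0.006  0.013] rot [ 0.07 -0.   -0.03]
xyz [-0.026  0.004  1.513] rot [ 0.07 -0.   -0.03]
[ 39.   1. -57.  57. -21.  -4.]
```

```bash
python3 -m crank '[{"xyz":[-0.02,0,0.8],"delta_rot":[0,0,0],"claw":0.3},{"xyz":[-0.02,0,1.3],"delta_rot":[0,0,0],"claw":0.3},{"xyz":[-0.02,0,1.5],"delta_rot":[0,0,0],"claw":0.3},{"xyz":[-0.02,0,1.5],"delta_rot":[0,0,0],"claw":0.3},{"xyz":[-0.02,0,1.5],"delta_rot":[0,0,0],"claw":0.3}]' 
python3 - <<'E'
from h import *
go(*grasp(0));print(r.get_state()["joints"].round(0))
S=optics.capture("scene");T=optics.capture("top")
def cr(c,x,y,w,h):return cv2.resize(c["img"][y:y+h,x:x+w],(400,300),interpolation=cv2.INTER_CUBIC)
cv2.imwrite("pics/m3.png",np.hstack([cr(S,330,150,120,90),cr(T,248,145,80,60)]))
E
```

```text
time_s: 3.75
tcp_pos: [0.5829, 0.1557, 0.0932]
eef_rot: [179.8, -26.4, -3.1]
contact_force: [-0.0, -0.6, 0.4]
gripper_width: 0.0616
gripper_force: 0.0
xyz [-0.182  0.049  0.098] rot [ 0.3   0.59 -0.11]
[ 29.   6. -58.  76. -14. -15.]
```

View pics/m3.png

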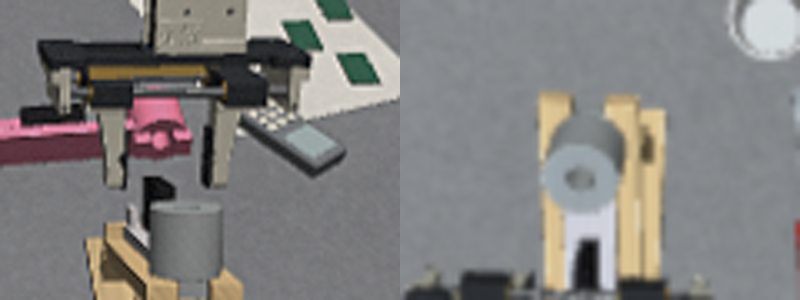

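```bash
python3 - <<'E'
from h import *
S=optics.capture("scene")
s=r.get_state();A=R.from_euler('xyz',s["eef_rot"],degrees=True).as_matrix()
print(s["tcp_pos"])
for y in(-.037,.037):print(proj(S,s["tcp_pos"]+A@[0,y,0]),proj(S,s["tcp_pos"]+A@[0,y,-.03]))
i=cv2.resize(S["img"][150:240,330:450],(800,600),interpolation=cv2.INTER_CUBIC);cv2.imwrite("pics/m4.png",i)
E
```

```text
[0.5827926  0.15613739 0.09330415]
[392.6821152  217.69654376] [393.33011361 206.67647359]
[364.50982834 218.08858679] [364.93134236 207.03693309]
```

View pics/m4.png

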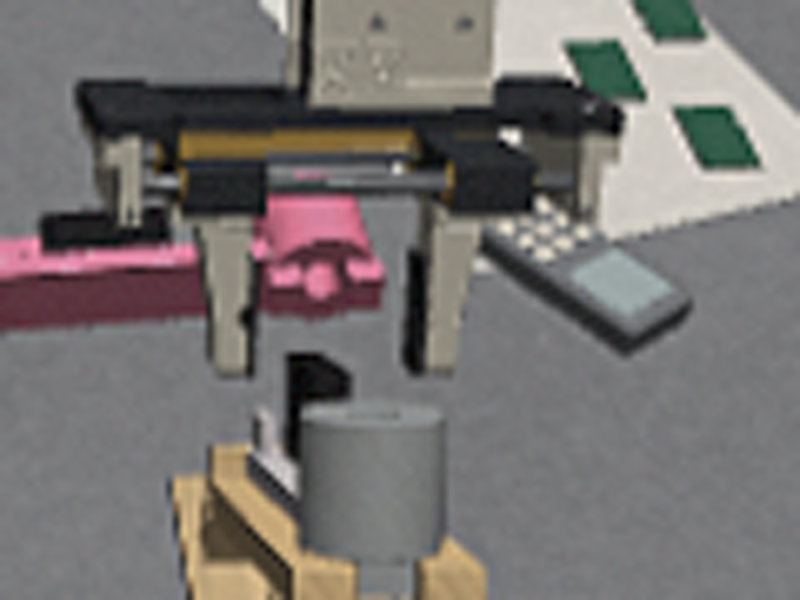

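```bash
python3 - <<'E'
from h import *
S=optics.capture("scene");T=optics.capture("top")
A=R.from_euler('xyz',[179.9,0,-25.83],degrees=True).as_matrix();p=np.array([.2939,.6071,.1903])
a=cv2.imread("pics/scene0.png");b=cv2.imread("pics/top0.png")
for y in(-.05,.05):
  for z in(0,-.03):
    q=p+A@[0,y,z];u,v=proj(S,q),proj(T,q);print(y,z,u,v)
    for im,w in((a,u),(b,v)):cv2.circle(im,tuple((w).round().astype(int)),0,(0,0,255) if z==0 else (0,255,0),-1)
s=r.get_state();A=R.from_euler('xyz',s["eef_rot"],degrees=True).as_matrix()
c=T["img"].copy()
for y in(-.037,.037):
  for z in(0,-.03):
    w=proj(T,s["tcp_pos"]+A@[0,y,z]);print(w);cv2.circle(c,tuple(w.round().astype(int)),0,(0,0,255) if z==0 else (0,255,0),-1)
f=lambda i,x,y,w,h:cv2.resize(i[y:y+h,x:x+w],(400,300),interpolation=cv2.INTER_NEAREST)
cv2.imwrite("pics/m5.png",np.vstack([np.hstack([f(a,470,50,100,75),f(b,80,260,100,75)]),np.hstack([f(c,248,155,80,60),f(T["img"],248,155,80,60)])]))
E
```

```text
-0.05 0 [522.89298874 124.88188539] [127.12439871 282.61380994]
-0.05 -0.03 [526.71743574 116.1550632 ] [122.12960789 284.04391378]
0.05 0 [488.4967208 118.5407364] [155.17894466 295.97391002]
0.05 -0.03 [491.65749898 109.88842516] [150.86878128 297.74085247]
[274.34166713 197.59668606]
[273.05640549 200.95917708]
[295.64418692 198.36002764]
[294.80467562 201.74110376]
```

View pics/m5.png

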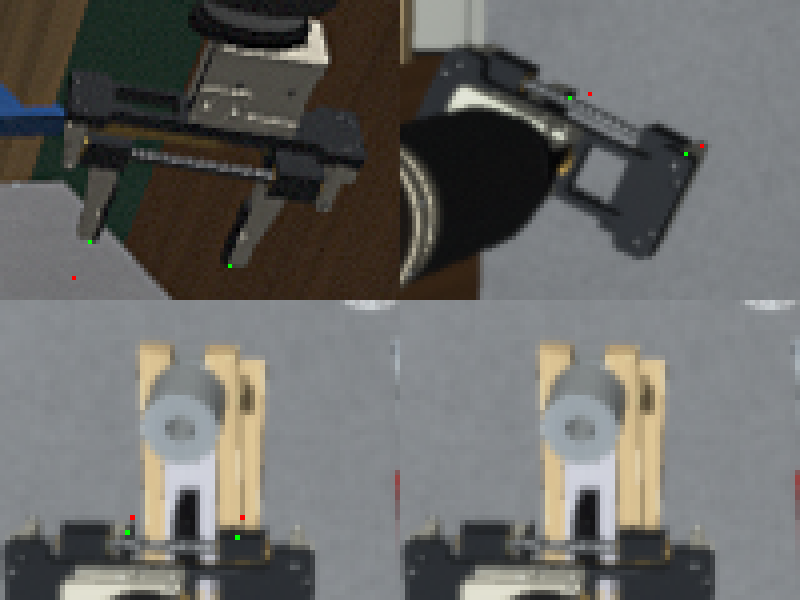

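The reported TCP and the visible finger tips disagree. In both views the tips lie about 30 mm behind the TCP along the tool's z. I'll treat the picture as true, advance in guarded steps and watch the force. I'll also use less tilt, because j3 is at its limit.

```bash
python3 - <<'E'
from h import *
a=dict(tilt=20,gx=0,gz=.006)
go(*grasp(-.03+.018,**a));go(*grasp(-.03,**a))
E
```

```text
xyz [-0.57   0.064  0.501] rot [ 0.26 -6.41 -0.1 ]
xyz [-0.637  0.061  1.097] rot [ 0.26 -6.41 -0.1 ]
```

```bash
python3 -m crank '[{"xyz":[-0.3,0.05,0.1],"delta_rot":[0.3,-3,0],"claw":0.3},{"xyz":[-0.57,0.06,0.2],"delta_rot":[0.3,-6.4,0],"claw":0.3},{"xyz":[-0.57,0.06,0.35],"delta_rot":[0.3,-6.4,0],"claw":0.3},{"xyz":[-0.57,0.06,0.5],"delta_rot":[0.3,-6.4,0],"claw":0.3},{"xyz":[-0.57,0.06,0.5],"delta_rot":[0.3,-6.4,0],"claw":0.3}]' 
python3 - <<'E'
from h import *
a=dict(tilt=20,gx=0,gz=.006)
go(*grasp(-.03+.018,**a));go(*grasp(-.03,**a));print(r.get_state()["joints"].round(0))
E
```

```text
time_s: 4.62
tcp_pos: [0.5739, 0.154, 0.0714]
eef_rot: [-180.0, -20.0, -3.1]
contact_force: [0.1, -1.0, 0.6]
gripper_width: 0.0614
gripper_force: 0.0
xyz [ 0.014 -0.02  -0.022] rot [ 0.03  0.03 -0.09]
xyz [ 0.014 -0.021  0.578] rot [ 0.03  0.03 -0.09]
[ 39.   9. -50.  41. -21.  11.]
```

```bash
python3 -m crank '[{"xyz":[0,-0.02,0.2],"delta_rot":[0,0,0],"claw":0.3},{"xyz":[0,-0.02,0.4],"delta_rot":[0,0,0],"claw":0.3},{"xyz":[0,-0.02,0.55],"delta_rot":[0,0,0],"claw":0.3},{"xyz":[0,-0.02,0.55],"delta_rot":[0,0,0],"claw":0.3}]' 
python3 - <<'E'
from h import *
a=dict(tilt=20,gx=0,gz=.006)
go(*grasp(-.03,**a));print(r.get_state()["joints"].round(0))
S=optics.capture("scene");T=optics.capture("top")
def cr(c,x,y,w,h):return cv2.resize(c["img"][y:y+h,x:x+w],(400,300),interpolation=cv2.INTER_CUBIC)
cv2.imwrite("pics/m6.png",np.hstack([cr(S,340,175,80,60),cr(T,248,145,80,60)]))
E
```

```text
time_s: 5.12
tcp_pos: [0.5796, 0.1539, 0.0558]
eef_rot: [-180.0, -19.9, -3.2]
contact_force: [-0.5, -0.7, 1.0]
gripper_width: 0.0615
gripper_force: 0.0
xyz [ 0.012 -0.016  0.024] rot [ 0.03  0.06 -0.15]
[ 36.  11. -52.  47. -17.   6.]
```

View pics/m6.png

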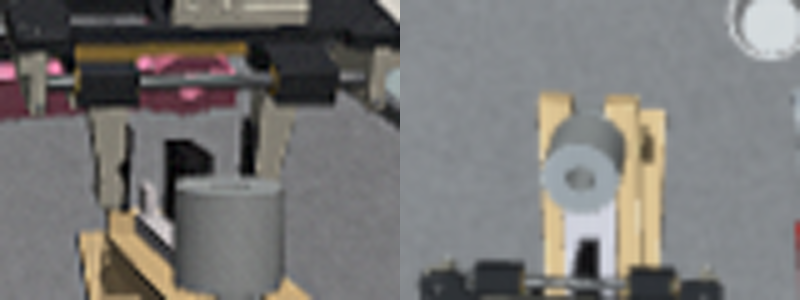

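Fingers now straddle the rib, tips near the bar top, with the rib centred between them (scene ≈(378,208)). There is no contact force. Closing.

```bash
python3 -m crank '[{"xyz":[0,0,0],"delta_rot":[0,0,0],"claw":0.7},{"xyz":[0,0,0],"delta_rot":[0,0,0],"claw":1},{"xyz":[0,0,0],"delta_rot":[0,0,0],"claw":1},{"xyz":[0,0,0],"delta_rot":[0,0,0],"claw":1},{"xyz":[0,0,0],"delta_rot":[0,0,0],"claw":1},{"xyz":[0,0,0],"delta_rot":[0,0,0],"claw":1},{"xyz":[0,0,0],"delta_rot":[0,0,0],"claw":1}]' 60
python3 - <<'E'
from h import *
s=r.get_state();H=hold(-3,35);A=R.from_euler('xyz',s["eef_rot"],degrees=True).as_matrix()
print((A.T@(H@np.array([0,0,.08])/.03)).round(2))
E
```

```text
time_s: 6.1
tcp_pos: [0.5798, 0.1546, 0.0563]
eef_rot: [-179.9, -20.0, -3.1]
contact_force: [-0.6, -0.2, 1.1]
gripper_width: 0.0136
gripper_force: 60.0
[-0.69  0.   -2.58]
```

```bash
python3 -m crank '[{"xyz":[0.1,0,-0.28],"delta_rot":[0,0,0],"claw":1},{"xyz":[0.26,0,-0.7],"delta_rot":[0,0,0],"claw":1},{"xyz":[0.5,0,-1.4],"delta_rot":[0,0,0],"claw":1},{"xyz":[0.77,0,-2.1],"delta_rot":[0,0,0],"claw":1},{"xyz":[1.03,0,-2.82],"delta_rot":[0,0,0],"claw":1},{"xyz":[1.3,0,-3.5],"delta_rot":[0,0,0],"claw":1},{"xyz":[1.3,0,-3.5],"delta_rot":[0,0,0],"claw":1},{"xyz":[1.3,0,-3.5],"delta_rot":[0,0,0],"claw":1}]' 
python3 - <<'E'
from h import *
s=r.get_state();print(s["joints"].round(0),s["moment"])
S=optics.capture("scene");T=optics.capture("top")
def cr(c,x,y,w,h):return cv2.resize(c["img"][y:y+h,x:x+w],(400,300),interpolation=cv2.INTER_CUBIC)
cv2.imwrite("pics/m7.png",np.hstack([cr(S,320,115,160,120),cr(T,238,140,100,75)]))
E
```

```text
time_s: 7.1
tcp_pos: [0.5794, 0.1536, 0.1664]
eef_rot: [180.0, -19.8, -3.1]
contact_force: [-0.7, -0.4, -5.6]
gripper_width: 0.0137
gripper_force: 60.0
[ 42.   3. -38.  23. -37.  27.] [ 0.02782803  2.15991777 -0.03235618]
```

View pics/m7.png

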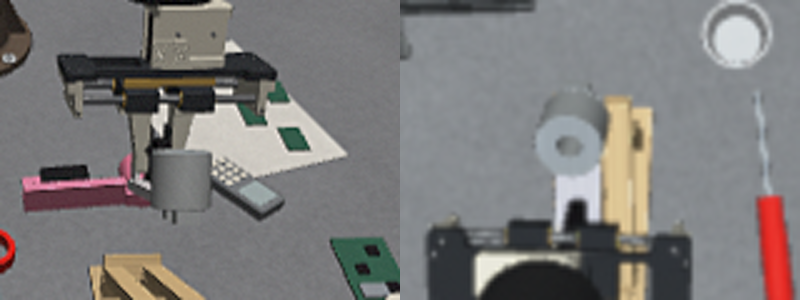

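The holder is lifted clear, boss at scene ≈(393,178) and top hole ≈(280.5,176). Next I check for slip in the grip.

```bash
cat >> h.py <<'E'
def tcp():
    s=r.get_state();return s["tcp_pos"],R.from_euler('xyz',s["eef_rot"],degrees=True).as_matrix()
A0=hold(-3.1,20)@FL;P0=np.array([.5798,.1546,.0563])
Hin=A0.T@hold(-3,35);gin=A0.T@(G-P0)
E
python3 - <<'E'
from h import *
S=optics.capture("scene");T=optics.capture("top")
p,A=tcp();g=p+A@gin;H=A@Hin
print("grip",g,"pred bosstop",g+H@[.095,0,.016]);print("meas",tri(S,(392.8,178.2),T,(280.5,176.2)))
q=g+H@[.095,0,.016];print(proj(S,q),proj(T,q))
E
```

```text
grip [0.56723817 0.15433648 0.20691756] pred bosstop [0.63592452 0.15072826 0.27437248]
meas (array([0.63682268, 0.15092246, 0.26937717]), np.float64(0.0025617979593033726))
[392.36782563 176.16826825] [279.95074555 176.18367278]
```

```bash
cat >> h.py <<'E'
def place(bore,yaw,lev=0,roll=0):
    H=hold(yaw)@R.from_euler('xy',[roll,-lev],degrees=True).as_matrix();A=H@Hin.T
    return np.array(bore)-H@[.095,0,-.034]-A@gin,A
E
python3 - <<'E'
from h import *
go(*place([.628,-.1575,.26],3.5));print(place([.628,-.1575,.26],3.5))
E
```

```text
xyz [-0.324 10.683 -3.196] rot [  0.25 -34.84  -6.64]
(array([ 0.52078603, -0.16378653,  0.25397211]), array([[ 0.96422313,  0.05962142, -0.25830028],
       [ 0.05733128, -0.99822056, -0.01639637],
       [-0.25881822,  0.00100108, -0.96592553]]))
```

```bash
python3 -m crank '[{"xyz":[0,0.5,-0.7],"delta_rot":[0,-2,0],"claw":1},{"xyz":[0,1.4,-1.4],"delta_rot":[0,-5,-1],"claw":1},{"xyz":[0,2.6,-2.1],"delta_rot":[0,-9,-1.5],"claw":1},{"xyz":[-0.1,3.8,-2.6],"delta_rot":[0,-13,-2],"claw":1},{"xyz":[-0.1,5,-3],"delta_rot":[0,-17,-3],"claw":1},{"xyz":[-0.2,6.2,-3.2],"delta_rot":[0,-21,-4],"claw":1},{"xyz":[-0.2,7.4,-3.2],"delta_rot":[0,-25,-5],"claw":1},{"xyz":[-0.3,8.6,-3.2],"delta_rot":[0,-29,-6],"claw":1},{"xyz":[-0.3,9.6,-3.2],"delta_rot":[0.2,-33,-6.6],"claw":1},{"xyz":[-0.32,10.4,-3.2],"delta_rot":[0.2,-34.8,-6.6],"claw":1},{"xyz":[-0.32,10.68,-3.2],"delta_rot":[0.2,-34.8,-6.6],"claw":1},{"xyz":[-0.32,10.68,-3.2],"delta_rot":[0.2,-34.8,-6.6],"claw":1},{"xyz":[-0.32,10.68,-3.2],"delta_rot":[0.2,-34.8,-6.6],"claw":1}]' 
python3 - <<'E'
from h import *
s=r.get_state();print(s["joints"].round(0),s["moment"])
go(*place([.628,-.1575,.26],3.5))
S=optics.capture("scene");T=optics.capture("top")
def cr(c,x,y,w,h):return cv2.resize(c["img"][y:y+h,x:x+w],(400,600),interpolation=cv2.INTER_CUBIC)
cv2.imwrite("pics/m8.png",np.hstack([cr(S,220,155,70,105),cr(T,350,145,60,90)]))
for n,c in(("S",S),("T",T)):
  print(n,"bosstop",proj(c,[.628,-.1575,.31]),"lug bot",proj(c,[.654,-.156,.248]),proj(c,[.602,-.159,.248]))
E
```

```text
time_s: 8.93
tcp_pos: [0.5215, -0.1627, 0.2552]
eef_rot: [180.0, 14.8, 3.4]
contact_force: [1.1, -0.1, -6.4]
gripper_width: 0.0136
gripper_force: 60.0
[  3.  16.   1.   0. -90.  90.] [ 0.05085562 -0.88413396 -0.02815318]
xyz [-0.014  0.036  0.045] rot [-0.02 -0.2   0.01]
S bosstop [248.87150696 167.26080196] lug bot [251.98962559 197.81276236] [251.11781221 182.44283373]
T bosstop [384.29197892 175.24051312] lug bot [380.62160768 169.41192722] [382.07289124 186.23671859]
```

View pics/m8.png

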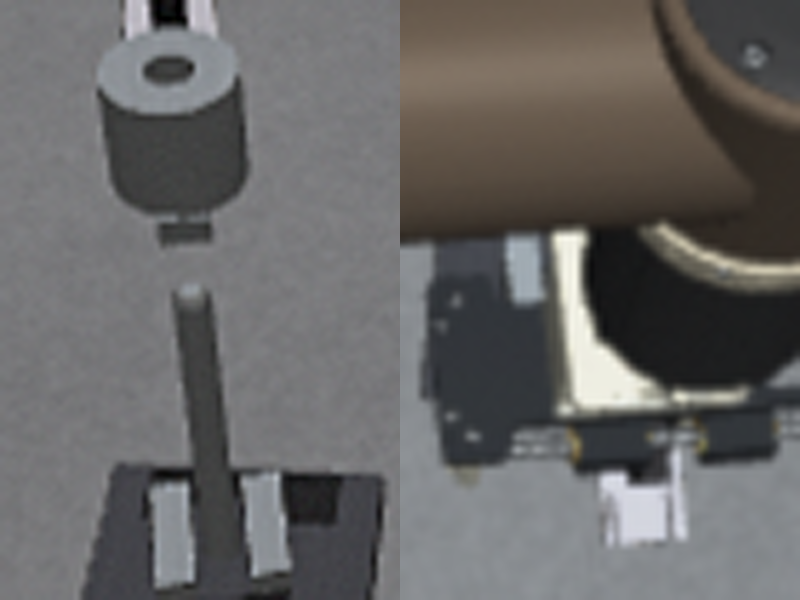

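The boss is level above the rod: bore at scene (249.6,167), rod tip (253,206), both nearly as predicted. The top view is blocked by the arm. Now a subpixel refinement in the scene view.

```bash
python3 - <<'E'
from h import *
S=optics.capture("scene");I=S["img"][155:260,220:290];k=8
g=cv2.resize(I,None,fx=k,fy=k,interpolation=cv2.INTER_CUBIC).max(2)
px=lambda p:(np.array(p)+.5)/k-.5+[220,155]
# boss top: bright
def ell(m,lo,hi):
    for c in cv2.findContours(m.astype(np.uint8)*255,cv2.RETR_CCOMP,cv2.CHAIN_APPROX_NONE)[0]:
        a=cv2.contourArea(c)/k/k
        if lo<a<hi: e=cv2.fitEllipse(c);print(round(a,1),px(e[0]).round(2),(np.array(e[1])/k).round(2),round(e[2],1),cv2.boundingRect(c))
y0,y1=0,int(25*k)
m=np.zeros(g.shape,bool);m[3*k:y1]=(g[3*k:y1]>135)
m[:, :15*k]&=False; m[:,44*k:]=False
print("top");ell(m,100,700)
h=np.zeros(g.shape,bool);h[8*k:17*k,22*k:37*k]=g[8*k:17*k,22*k:37*k]<115
print("hole");ell(h,8,80)
# row profiles
for row in (20,24,28,32,38,41,56,60,66,72,76):
    print(row+155,' '.join(f"{t:3d}" for t in I[row,14:46].max(1)))
print("tip z",[ (y,proj(S,[.628,y,.202]).round(2)) for y in(-.1575,-.1555)],"foot",proj(S,[.628,-.1575,.06]))
f,M,e=cal(S);p=np.array([.628,-.1575,.31]);q=M.T@(p-e);d=(e-p)/np.linalg.norm(e-p);print("elev",np.degrees(np.arcsin(d[2])),"major px",.052*f/np.linalg.norm(p-e))
E
```

```text
top
301.4 [249.02 165.83] [16.45 24.78] 84.4 (135, 24, 202, 133)
hole
38.5 [249.02 166.71] [5.26 9.34] 84.5 (199, 76, 74, 44)
175 125 125 129 122  64  58  64  63  60  59  55  59  54  57  62  62  58  56  57  60  63  66  65  64  70  64  65  59  63 131 129 128
179 125 126 127 134  99  62  62  64  63  64  67  63  68  69  63  68  68  66  66  69  68  64  68  65  66  66  65  61  52 107 128 127
183 124 124 128 126 136  65  56  61  64  65  63  67  68  68  66  69  68  64  64  67  66  67  66  67  63  63  64  59  54  86 128 127
187 123 123 128 127 130 108  68  60  62  64  62  63  65  63  66  67  66  66  67  64  68  64  65  66  63  64  63  55  83 127 128 123
193 124 128 129 125 125 126 124 122 121 127 127 130 132 121 123 125 104 103  82 105 103 103  76 119 124 124 126 126 124 124 125 124
196 123 124 123 122 118 119 118 120 119 121 125 122 125 102  63  59  62  60  59  66  66  66  69 110 128 126 126 129 127 124 124 125
211 124 122 123 124 121 120 122 123 122 119 117 119 123 124 127 129 102  64  65  64  62  67  60  85 125 122 119 124 125 123 121 121
215 120 122 119 121 122 122 120 118 120 119 121 124 121 123 123 121 133  68  60  67  66  68  64  49 126 130 119 119 123 123 125 126
221 124 121 123 122 122 122 127 120 121 123 122 121 120 126 127 126 127 114  62  63  67  67  64  58  84 131 124 120 122 121 123 124
227 118 123 121 123 125 124 124 123 122 121 124 126 126 122 123 127 126 129  99  61  63  68  66  63  58 101 123 123 127 124 118 119
231 120 121 122 121 125 119 120 123 121 119 119 119 120 124 121 122 123 126 132  75  63  67  68  64  63  67 127 124 120 125 126 122
tip z [(-0.1575, array([253.36, 205.4 ])), (-0.1555, array([254.25, 205.35]))] foot [258.24904816 246.89371794]
elev 36.781919619170644 major px 24.613651575938274
```

```bash
python3 -m crank '[{"xyz":[0.15,0.043,0.48],"delta_rot":[0,-0.2,0],"claw":1},{"xyz":[0.28,0.043,0.97],"delta_rot":[0,-0.2,0],"claw":1},{"xyz":[0.41,0.043,1.45],"delta_rot":[0,-0.2,0],"claw":1},{"xyz":[0.41,0.043,1.45],"delta_rot":[0,-0.2,0],"claw":1},{"xyz":[0.41,0.043,1.45],"delta_rot":[0,-0.2,0],"claw":1}]' 
python3 - <<'E'
from h import *
go(*place([.6285,-.1580,.2],3.5))
S=optics.capture("scene");I=S["img"][155:260,220:290];k=8
g=cv2.resize(I,None,fx=k,fy=k,interpolation=cv2.INTER_CUBIC).max(2)
cv2.imwrite("pics/m9.png",cv2.resize(I,(400,600),interpolation=cv2.INTER_CUBIC))
p,A=tcp();print(p,"bore",p+A@gin+A@Hin@[.095,0,-.034], "pred hole",proj(S,p+A@gin+A@Hin@[.095,0,.016]))
E
```

```text
time_s: 9.7
tcp_pos: [0.5225, -0.1647, 0.2099]
eef_rot: [179.9, 15.1, 3.4]
contact_force: [0.5, 0.4, -4.3]
gripper_width: 0.0135
gripper_force: 60.0
xyz [ 0.101 -0.016  0.523] rot [-0.01  0.05 -0.02]
[ 0.52262326 -0.16467758  0.21017199] bore [ 0.62984145 -0.15843511  0.21617047] pred hole [250.32851994 184.10792716]
```

View pics/m9.png

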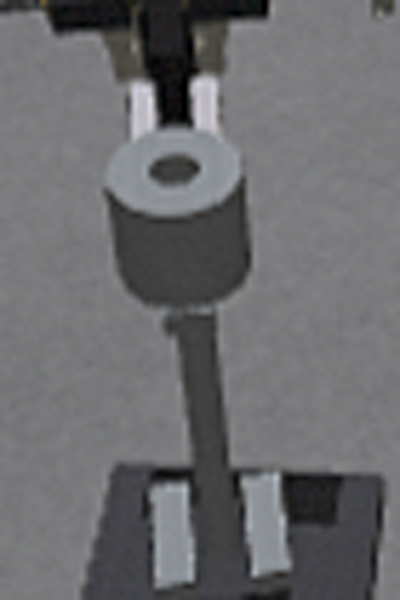

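Boss just above the rod tip, lugs not yet overlapping it. Hole at (250,184), about 0.9 mm to the right side of the rod axis, so I correct that and lower gently.

```bash
python3 -m crank '[{"xyz":[0.0,-0.03,0.13],"delta_rot":[0,0,0],"claw":1},{"xyz":[0.04,-0.03,0.26],"delta_rot":[0,0,0],"claw":1},{"xyz":[0.07,-0.03,0.39],"delta_rot":[0,0,0],"claw":1},{"xyz":[0.087,-0.03,0.46],"delta_rot":[0,0,0],"claw":1},{"xyz":[0.104,-0.03,0.53],"delta_rot":[0,0,0],"claw":1},{"xyz":[0.12,-0.03,0.59],"delta_rot":[0,0,0],"claw":1},{"xyz":[0.12,-0.03,0.59],"delta_rot":[0,0,0],"claw":1}]' 
python3 - <<'E'
from h import *
p,A=tcp();print(p,"bore",p+A@gin+A@Hin@[.095,0,-.034]);print(r.get_state()["moment"],r.get_state()["contact_force"])
E
```

```text
time_s: 10.62
tcp_pos: [0.5193, -0.1638, 0.1912]
eef_rot: [180.0, 15.3, 3.4]
contact_force: [-5.8, -0.6, -3.9]
gripper_width: 0.0136
gripper_force: 60.0
[ 0.51930473 -0.16384229  0.19120166] bore [ 0.62655106 -0.15765651  0.19673803]
[-0.14696126  1.0834419   0.0346688 ] [-5.79255258 -0.57341833 -3.88907813]
```

```bash
python3 -m crank '[{"xyz":[-0.06,0,0.02],"delta_rot":[0,0,0],"claw":1},{"xyz":[-0.06,0,0.02],"delta_rot":[0,0,0],"claw":1},{"xyz":[-0.03,0,0.15],"delta_rot":[0,0,0],"claw":1},{"xyz":[0.01,0,0.28],"delta_rot":[0,0,0],"claw":1},{"xyz":[0.01,0,0.28],"delta_rot":[0,0,0],"claw":1}]' 
python3 - <<'E'
from h import *
p,A=tcp();print(p,"bore",p+A@gin+A@Hin@[.095,0,-.034]);print(r.get_state()["moment"],r.get_state()["contact_force"])
E
```

```text
time_s: 11.25
tcp_pos: [0.5179, -0.164, 0.1836]
eef_rot: [180.0, 15.2, 3.4]
contact_force: [-5.7, -2.4, -4.3]
gripper_width: 0.0141
gripper_force: 60.0
[ 0.51791866 -0.16400846  0.18364815] bore [ 0.62515479 -0.1577938   0.18934752]
[-0.53215121  1.04784529  0.02492735] [-5.68722068 -2.40285681 -4.30383639]
```

```bash
python3 -m crank '[{"xyz":[-0.05,-0.02,0.013],"delta_rot":[0,0,0],"claw":1},{"xyz":[-0.1,-0.03,0.026],"delta_rot":[0,0,0],"claw":1},{"xyz":[-0.1,-0.03,0.026],"delta_rot":[0,0,0],"claw":1}]' 
python3 - <<'E'
from h import *
p,A=tcp();print(p,"bore",p+A@gin+A@Hin@[.095,0,-.034]);s=r.get_state();print(s["moment"],s["contact_force"],s["eef_rot"])
S=optics.capture("scene");I=S["img"][155:260,220:290]
print("pred hole",proj(S,p+A@gin+A@Hin@[.095,0,.016]))
cv2.imwrite("pics/m10.png",cv2.resize(I,(400,600),interpolation=cv2.INTER_CUBIC))
E
```

```text
time_s: 11.62
tcp_pos: [0.5164, -0.163, 0.1835]
eef_rot: [180.0, 15.0, 3.4]
contact_force: [-0.1, -0.3, -4.8]
gripper_width: 0.0137
gripper_force: 60.0
[ 0.51643374 -0.16299506  0.18351023] bore [ 0.62365089 -0.15674714  0.18952166]
[-0.23487377 -0.96009494  0.01492382] [-0.13925278 -0.31592209 -4.79384964] [179.96367887  15.00871762   3.38926788]
pred hole [252.26524377 191.58307479]
```

View pics/m10.png

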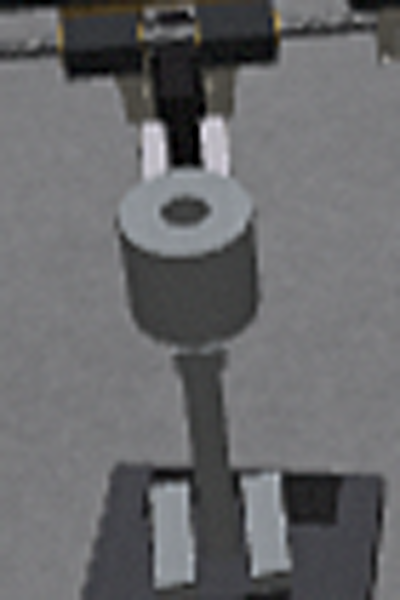

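Twelve views are used already, so I have gone over the viewing limit and will view no more. This one shows the boss (hole at scene (252,191)) about 12 mm down over the rod. Forces are now free, so I lower by force feedback.

```bash
cat > st.py <<'E'
from h import *
p,A=tcp();s=r.get_state();print("bore",(p+A@gin+A@Hin@[.095,0,-.034]).round(4),"M",s["moment"].round(2),"F",s["contact_force"].round(1),s["eef_rot"].round(2))
E
python3 -m crank '[{"xyz":[0.04,0,0.16],"delta_rot":[0,0,0],"claw":1},{"xyz":[0.086,0,0.32],"delta_rot":[0,0,0],"claw":1},{"xyz":[0.129,0,0.483],"delta_rot":[0,0,0],"claw":1},{"xyz":[0.129,0,0.483],"delta_rot":[0,0,0],"claw":1}]' ; python3 st.py
```

```text
time_s: 12.18
tcp_pos: [0.5158, -0.1631, 0.1679]
eef_rot: [180.0, 15.1, 3.4]
contact_force: [0.9, -1.7, -4.9]
gripper_width: 0.0134
gripper_force: 60.0
bore [ 0.623  -0.1569  0.1737] M [-0.4  -1.05  0.04] F [ 0.9 -1.7 -4.9] [179.96  15.11   3.38]
```

```bash
python3 -m crank '[{"xyz":[0.043,0.02,0.16],"delta_rot":[0,0,0],"claw":1},{"xyz":[0.086,0.02,0.32],"delta_rot":[0,0,0],"claw":1},{"xyz":[0.129,0.02,0.483],"delta_rot":[0,0,0],"claw":1},{"xyz":[0.172,0.02,0.644],"delta_rot":[0,0,0],"claw":1},{"xyz":[0.216,0.02,0.805],"delta_rot":[0,0,0],"claw":1},{"xyz":[0.216,0.02,0.805],"delta_rot":[0,0,0],"claw":1}]' ; python3 st.py
```

```text
time_s: 12.92
tcp_pos: [0.5157, -0.1637, 0.1431]
eef_rot: [180.0, 15.1, 3.4]
contact_force: [-0.6, -0.3, -4.9]
gripper_width: 0.0134
gripper_force: 60.0
bore [ 0.6229 -0.1575  0.1489] M [-0.02 -0.91  0.01] F [-0.6 -0.3 -4.9] [179.97  15.11   3.38]
```

```bash
python3 -m crank '[{"xyz":[0.06,0,0.24],"delta_rot":[0,0,0],"claw":1},{"xyz":[0.129,0,0.483],"delta_rot":[0,0,0],"claw":1},{"xyz":[0.194,0,0.724],"delta_rot":[0,0,0],"claw":1},{"xyz":[0.259,0,0.966],"delta_rot":[0,0,0],"claw":1},{"xyz":[0.259,0,0.966],"delta_rot":[0,0,0],"claw":1}]' ; python3 st.py
```

```text
time_s: 13.55
tcp_pos: [0.5156, -0.1637, 0.1128]
eef_rot: [180.0, 15.1, 3.4]
contact_force: [-0.1, 0.5, -4.4]
gripper_width: 0.0136
gripper_force: 60.0
bore [ 0.6228 -0.1575  0.1185] M [-0.01 -0.98  0.02] F [-0.1  0.5 -4.4] [179.97  15.13   3.38]
```

```bash
python3 -m crank '[{"xyz":[0.06,0,0.24],"delta_rot":[0,0,0],"claw":1},{"xyz":[0.129,0,0.483],"delta_rot":[0,0,0],"claw":1},{"xyz":[0.194,0,0.724],"delta_rot":[0,0,0],"claw":1},{"xyz":[0.259,0,0.966],"delta_rot":[0,0,0],"claw":1},{"xyz":[0.259,0,0.966],"delta_rot":[0,0,0],"claw":1}]' ; python3 st.py
```

```text
time_s: 14.18
tcp_pos: [0.5156, -0.1638, 0.0828]
eef_rot: [180.0, 15.1, 3.4]
contact_force: [-0.9, 0.6, -4.3]
gripper_width: 0.0139
gripper_force: 60.0
bore [ 0.6228 -0.1575  0.0886] M [-0.05 -0.93  0.04] F [-0.9  0.6 -4.3] [179.97  15.13   3.38]
```

```bash
python3 -m crank '[{"xyz":[0.043,0,0.16],"delta_rot":[0,0,0],"claw":1},{"xyz":[0.086,0,0.32],"delta_rot":[0,0,0],"claw":1},{"xyz":[0.112,0,0.42],"delta_rot":[0,0,0],"claw":1},{"xyz":[0.129,0,0.483],"delta_rot":[0,0,0],"claw":1},{"xyz":[0.129,0,0.483],"delta_rot":[0,0,0],"claw":1}]' ; python3 st.py
```

```text
time_s: 14.8
tcp_pos: [0.5159, -0.1638, 0.0684]
eef_rot: [180.0, 15.1, 3.4]
contact_force: [-0.3, -0.3, -4.7]
gripper_width: 0.0135
gripper_force: 60.0
bore [ 0.6231 -0.1575  0.0743] M [-0.01 -0.93 -0.01] F [-0.3 -0.3 -4.7] [179.96  15.07   3.39]
```

```bash
python3 -m crank '[{"xyz":[0.012,0,0.045],"delta_rot":[0,0,0],"claw":1},{"xyz":[0.026,0,0.097],"delta_rot":[0,0,0],"claw":1},{"xyz":[0.038,0,0.145],"delta_rot":[0,0,0],"claw":1},{"xyz":[0.038,0,0.145],"delta_rot":[0,0,0],"claw":1}]' ; python3 st.py
```

```text
time_s: 15.3
tcp_pos: [0.5157, -0.1638, 0.0639]
eef_rot: [180.0, 15.1, 3.4]
contact_force: [-0.6, -0.1, -4.0]
gripper_width: 0.0139
gripper_force: 60.0
bore [ 0.623  -0.1576  0.0698] M [ 0.01 -0.92 -0.01] F [-0.6 -0.1 -4. ] [179.97  15.08   3.38]
```

```bash
python3 -m crank '[{"xyz":[0.012,0,0.045],"delta_rot":[0,0,0],"claw":1},{"xyz":[0.026,0,0.097],"delta_rot":[0,0,0],"claw":1},{"xyz":[0.038,0,0.145],"delta_rot":[0,0,0],"claw":1},{"xyz":[0.038,0,0.145],"delta_rot":[0,0,0],"claw":1}]' ; python3 st.py
```

```text
time_s: 15.8
tcp_pos: [0.5157, -0.1638, 0.0594]
eef_rot: [180.0, 15.1, 3.4]
contact_force: [-0.1, 0.9, -4.6]
gripper_width: 0.0138
gripper_force: 60.0
bore [ 0.623  -0.1576  0.0653] M [ 0.03 -0.92 -0.05] F [-0.1  0.9 -4.6] [179.97  15.08   3.38]
```

```bash
python3 -m crank '[{"xyz":[0.012,0,0.045],"delta_rot":[0,0,0],"claw":1},{"xyz":[0.026,0,0.097],"delta_rot":[0,0,0],"claw":1},{"xyz":[0.038,0,0.145],"delta_rot":[0,0,0],"claw":1},{"xyz":[0.038,0,0.145],"delta_rot":[0,0,0],"claw":1}]' ; python3 st.py
```

```text
time_s: 16.3
tcp_pos: [0.5157, -0.1638, 0.0549]
eef_rot: [180.0, 15.1, 3.4]
contact_force: [-0.7, 0.1, -4.0]
gripper_width: 0.0135
gripper_force: 60.0
bore [ 0.6229 -0.1575  0.0607] M [ 0.01 -0.92  0.03] F [-0.7  0.1 -4. ] [179.97  15.08   3.38]
```

```bash
python3 -m crank '[{"xyz":[0.01,0,0.032],"delta_rot":[0,0,0],"claw":1},{"xyz":[0.018,0,0.064],"delta_rot":[0,0,0],"claw":1},{"xyz":[0.018,0,0.064],"delta_rot":[0,0,0],"claw":1}]' ; python3 st.py; 
```

```text
time_s: 16.68
tcp_pos: [0.5158, -0.1638, 0.053]
eef_rot: [180.0, 15.1, 3.4]
contact_force: [0.5, 0.5, -3.8]
gripper_width: 0.0136
gripper_force: 60.0
bore [ 0.623  -0.1575  0.0588] M [ 0.01 -0.85 -0.05] F [ 0.5  0.5 -3.8] [179.97  15.07   3.38]
```

```bash
python3 - <<'E'
from h import *
S=optics.capture("scene");I=S["img"]
p,A=tcp();q=p+A@gin+A@Hin@[.095,0,.016];print("pred hole",proj(S,q),"home hole",proj(S,[.6285,-.158,.11]),"ride",proj(S,[.6285,-.158,.122]))
# boss bright top & rows
for v in range(214,262,2): print(v,' '.join(f"{t:3d}" for t in I[v,236:282].max(1)))
E
```

```text
pred hole [256.68318367 232.07508246] home hole [256.43136631 233.40700925] ride [256.02635217 229.98454809]
214 121 126 127 123 124 123 122 120 124 126 134  81  72 105 102  58  63  67  69  68  68  55  28 122 162 161 158 117 126 127 125 121 123 125 128 126 121 124 125 122 123 125 121 120 125 127
216 123 122 121 124 122 123 126 123 122 121 123 129 123 158 214 122  62  64  67  69  66  61  34 207 200 196 208 133 126 132 132 126 122 123 125 125 124 122 126 125 121 121 126 123 125 126
218 119 119 122 123 122 123 121 120 119 122 125 123 117 149 209 139  66  62  65  69  67  64   9 205 198 195 209 110 121 122 126 124 122 125 128 128 128 125 123 126 128 124 127 124 128 123
220 126 126 122 122 123 123 121 120 121 120 121 123 128  92 203 176  72  59  68  66  66  63  17 191 200 195 205 107 120 124 122 127 124 125 126 125 127 121 124 125 124 123 122 127 125 121
222 124 124 122 127 125 123 123 127 128 124 124 127 125 128 203 214  80  54  67  67  67  64  31 147 198 195 201 156 123 122 124 129 129 124 119 121 124 125 121 126 130 129 127 125 122 125
224 124 124 125 125 124 121 120 119 126 127 130 130
[... 2820 characters left out ...]
 155 153 153 150 154 167  86 123 107 105 106  86  83  64  59  41 172 156 146 142 139 140 125  78  72  71  74  76  71  73  72  74  75  74
256  73  74  73  73  73  70  73  73  71  73  62 138 154 154 143 141 139 152  63  62  65  65  66  66  66  67  65  70  57  58  61  63  67  70  70  74  75  72  74  77  71  73  73  75  72  72
258  74  71  78  72  73  78  72  75  72  75  73  63  57  58  62  67  68  68  68  74  73  76  76  75  74  74  70  65  59  59  68  50  45  42  45  72  73  75  72  75  71  76  76  71  74  71
260  72  75  77  73  72  72  72  72  73  77  73  67  63  60  67  57  47  42  39  27  40  37  39  38  25  32  33  35  36  37  35  35  34  32  66  71  72  72  74  77  72  74  75  71  72  70
```

```bash
python3 -m crank '[{"xyz":[0.009,0,0.032],"delta_rot":[0,0,0],"claw":1},{"xyz":[0.018,0,0.064],"delta_rot":[0,0,0],"claw":1},{"xyz":[0.018,0,0.064],"delta_rot":[0,0,0],"claw":1}]' ; python3 st.py; 
```

```text
time_s: 17.1
tcp_pos: [0.5158, -0.1638, 0.0509]
eef_rot: [180.0, 15.1, 3.4]
contact_force: [0.1, -0.4, -4.6]
gripper_width: 0.0139
gripper_force: 60.0
bore [ 0.623  -0.1575  0.0568] M [ 0.03 -0.88  0.04] F [ 0.1 -0.4 -4.6] [179.97  15.08   3.38]
```

```bash
python3 -m crank '[{"xyz":[0.009,0,0.032],"delta_rot":[0,0,0],"claw":1},{"xyz":[0.018,0,0.064],"delta_rot":[0,0,0],"claw":1},{"xyz":[0.018,0,0.064],"delta_rot":[0,0,0],"claw":1}]' ; python3 st.py; 
```

```text
time_s: 17.48
tcp_pos: [0.5159, -0.1639, 0.0495]
eef_rot: [180.0, 15.1, 3.4]
contact_force: [-2.1, 0.5, 1.9]
gripper_width: 0.0136
gripper_force: 60.0
bore [ 0.6231 -0.1576  0.0555] M [ 0.15  0.07 -0.02] F [-2.1  0.5  1.9] [179.95  15.05   3.39]
```

```bash
python3 -m crank '[{"xyz":[0.009,0,0.032],"delta_rot":[0,0,0],"claw":1},{"xyz":[0.018,0,0.064],"delta_rot":[0,0,0],"claw":1},{"xyz":[0.018,0,0.064],"delta_rot":[0,0,0],"claw":1}]' ; python3 st.py; 
```

```text
time_s: 17.85
tcp_pos: [0.5157, -0.1641, 0.049]
eef_rot: [179.9, 15.1, 3.4]
contact_force: [-6.8, 1.9, 14.2]
gripper_width: 0.0136
gripper_force: 60.0
bore [ 0.6229 -0.1578  0.0549] M [ 0.78  2.22 -0.08] F [-6.8  1.9 14.2] [179.93  15.06   3.41]
```

```bash
python3 - <<'E'
from h import *
S=optics.capture("scene");I=S["img"]
for n,z in(("home",.06),("ride",.072)):
  print(n,"bottom front",proj(S,[.654,-.158,z]).round(1),"top front",proj(S,[.654,-.158,z+.05]).round(1),"lug bottom",proj(S,[.654,-.158,z-.012]).round(1),"topL/R",proj(S,[.628,-.184,z+.05]).round(1),proj(S,[.628,-.132,z+.05]).round(1))
for v in range(236,262): print(v,' '.join(f"{t:3d}" for t in I[v,244:274].max(1)))
E
```

```text
home bottom front [258.  254.9] top front [256.3 241.3] lug bottom [258.3 258. ] topL/R [245.6 233.9] [267.2 232.6]
ride bottom front [257.6 251.7] top front [255.9 237.8] lug bottom [258.  254.9] topL/R [245.1 230.5] [266.9 229.2]
236  88  84 107 153 157 153 152 152 152 156 146 144 128 125 159 158 155 153 152 154 157 160  95  62 117 121 122 126 125 126
237  71  70  52 109 157 157 156 151 150 153 154 158 155 154 154 151 151 155 156 157 155 119  61  48 135  85  80  97  97  95
238  73  74  48  50 125 150 162 154 150 148 152 154 151 150 153 151 154 158 153 146 117  63  56  52 194  63  25  28  29  27
239  75  75  67  55  52 109 144 154 153 157 156 157 154 155 158 159 150 153 119  86  63  62  62  50 170  60  30  35  36  34
240  74  70 112  62  59  51  83 123 131 143 144 148 144 147 138 141 117 112  64  61  62  67  66  54 147  57  33  32  38  39
241  75  50 140  77  64  63  60  57  56  83  88  89  93  93  70  56  55  60  63  66  69  66  63  57 136  65  33  37  37  37
242  75  38 136 101  61  64  63  66  65  64  62  64  60  63  66  65  67  68  68  69  67  65  63  58 113  70  37  34  35  36

[... 1655 characters left out ...]
  61  59  66  62  65  66  66  69  66  62  60  60  59  64  66  66  69  74  72  73
257  72  73  68 134 125 114  88  77  46  49  57  70  67  67  66  70  67  70  69  74  71  64  68  66  64  63  64  77  74  70
258  72  80  73  62  61  58  62  63  68  72  68  73  70  75  74  75  71  76  71  67  61  59  69  55  44  43  43  69  76  71
259  77  76  76  66  65  62  70  68  63  67  61  68  68  69  67  68  67  65  48  33  30  29  30  34  28  26  45  69  73  77
260  74  76  74  67  61  58  68  59  42  46  39  28  40  36  35  40  24  28  30  31  32  33  32  35  30  30  70  72  74  74
261  77  75  77  73  64  25  25  30  32  33  29  33  37  30  34  35  34  33  37  38  35  37  33  38  27  46  77  74  74  73
```

```bash
python3 -m crank '[{"xyz":[-0.01,0,-0.04],"delta_rot":[0,0,0],"claw":1},{"xyz":[-0.01,0,-0.04],"delta_rot":[0,0,0],"claw":0.8},{"xyz":[-0.01,0,-0.04],"delta_rot":[0,0,0],"claw":0.6},{"xyz":[-0.01,0,-0.04],"delta_rot":[0,0,0],"claw":0.5},{"xyz":[-0.01,0,-0.04],"delta_rot":[0,0,0],"claw":0.5},{"xyz":[-0.01,0,-0.04],"delta_rot":[0,0,0],"claw":0.5}]' ; python3 st.py; python3 - <<'E'
from h import *
S=optics.capture("scene");I=S["img"]
for v in list(range(237,243))+list(range(251,257)): print(v,' '.join(f"{t:3d}" for t in I[v,244:274].max(1)))
E
```

```text
time_s: 18.65
tcp_pos: [0.516, -0.1638, 0.0482]
eef_rot: [180.0, 15.1, 3.4]
contact_force: [-0.6, -0.2, -0.5]
gripper_width: 0.0433
gripper_force: 0.0
bore [ 0.6232 -0.1575  0.0541] M [-0.02 -0.89  0.03] F [-0.6 -0.2 -0.5] [179.96  15.07   3.38]
237  71  71  52 116 155 155 155 151 151 152 155 161 156 157 156 154 153 154 153 156 157 120  62  46 135  84  79  98  94  98
238  76  75  47  50 140 156 157 153 150 151 153 155 154 152 153 151 151 156 160 152 122  64  58  49 194  65  20  29  26  26
239  73  76  68  55  74 125 148 156 155 154 154 154 154 153 153 154 160 153 144 115  64  60  62  51 170  59  31  34  35  32
240  77  69 112  62  58  51  98 129 141 145 150 153 152 149 152 136 141 118  64  60  64  64  60  51 149  57  33  37  41  40
241  75  51 142  76  59  63  58  57  77  94 113 115 114 116 111  67  55  60  66  65  67  65  62  56 136  69  32  36  35  38
242  75  39 132 101  66  65  62  62  62  61  57  56  57  55  61  62  65  67  64  67  66  66  62  57 114  69  38  37  38  37
251  73  73  49 162 162 132  82  60  62  63  67  67  67  64  67  70  70  66  64  63  62  74 121 157 154 161 103  69  69  74
252  73  71  63 161 156 161 131  91  57  60  62  65  65  67  69  68  66  65  62  62 104 127 159 155 152 158 119  71  69  74
253  73  73  62 158 153 155 160 144 106  94  62  72  62  64  63  64  84  82 112  67 161 161 157 155 157 163 150  78  70  71
254  74  75  61 166 155 153 157 155 162 152  67  98  87  87  74  72 105 102 151  58 173 154 146 142 139 144 123  74  72  73
255  73  72  63 167 158 156 157 154 159 173  65  99 103 109  88  86  64  66  62  61 162 124  99  80  50  47  65  70  73  75
256  73  73  67 136 154 152 142 141 140 153  63  60  61  62  60  65  64  63  64  66  58  56  61  62  67  67  67  74  73  77
```

```bash
python3 -m crank '[{"xyz":[-0.13,0,-0.48],"delta_rot":[0,0,0],"claw":0.5},{"xyz":[-0.26,0,-0.97],"delta_rot":[0,0,0],"claw":0.5},{"xyz":[-0.5,0,-1.7],"delta_rot":[0,0,0],"claw":0.5},{"xyz":[-1.1,0,-2.3],"delta_rot":[0,0,0],"claw":0.5},{"xyz":[-1.7,0,-2.9],"delta_rot":[0,0,0],"claw":0.5},{"xyz":[-2.33,0,-3.5],"delta_rot":[0,0,0],"claw":0.5},{"xyz":[-2.33,0,-3.5],"delta_rot":[0,0,0],"claw":0.5},{"xyz":[-2.33,0,-3.5],"delta_rot":[0,0,0],"claw":0.5}]' ; python3 - <<'E'
from h import *
S=optics.capture("scene");T=optics.capture("top");I=S["img"]
for n,z in(("home",.06),("ride",.072)):
  print(n,"T hole",proj(T,[.628,-.158,z+.05]),"S",proj(S,[.628,-.158,z+.05]))
k=8;g=cv2.resize(I[220:246,238:276],None,fx=k,fy=k,interpolation=cv2.INTER_CUBIC).max(2)
for v in list(range(224,243)):print(v,' '.join(f"{t:3d}" for t in I[v,240:274].max(1)))
E
```

```text
time_s: 19.7
tcp_pos: [0.476, -0.166, 0.1682]
eef_rot: [180.0, 15.0, 3.4]
contact_force: [-0.1, -0.1, -0.4]
gripper_width: 0.0438
gripper_force: 0.0
home T hole [375.92091938 182.67631222] S [256.43388789 233.25614781]
ride T hole [376.36045182 182.29356829] S [256.02905656 229.83374182]
224 119 120 119 119 124 128 126 127 129  77 205 209 114  60  67  67  67  62  45 168 195 192 194 189 127 120 124 122 120 121 123 124 124 125
225 126 124 122 121 123 125 128 129 122  92 204 206 138  65  61  68  64  62  46 189 196 192 194 190 126 122 121 118 121 123 125 129 126 123
226 124 121 124 121 123 126 126 127 122 117 202 206 133  63  62  66  66  62  49 128 173 173 184 195 124 114 119 117 122 122 122 123 122 120
227 123 124 119 121 125 127 127 123 121 117 195 193 129  61  63  66  65  64  54 113 151 148 152 183 130 116 119 121 117 122 121 120 121 122
228 123 125 125 124 122 123 121 117 118 126 171 154 139  67  58  65  63  62  56  94 151 150 148 146 148 133 124 120 120 121 122 125 124 123
229 120 125 126 122 122 123 121 118 125 144 151 149 163  73  60  64  65  63  61  98 154 152 149 149 153 158 128
[... 1148 characters left out ...]

238  69  73  73  78  72  75  46  51 140 155 156 152 149 149 150 153 152 151 151 148 150 153 158 153 121  61  56  44 191  65  18  24  26  28
239  73  72  73  73  77  77  66  54  73 123 146 152 152 151 149 155 152 151 152 153 158 150 142 112  64  60  61  48 169  58  27  33  38  33
240  72  75  74  70  74  67 113  61  57  50  95 125 140 145 149 151 148 147 148 139 141 117  65  60  63  63  64  51 144  55  33  34  33  38
241  72  73  75  73  72  53 140  73  61  61  60  53  75  94 110 113 113 112 109  64  55  60  62  63  68  66  63  52 135  65  32  33  38  39
242  72  72  74  74  75  36 134 101  62  62  64  63  62  60  58  55  54  54  59  64  65  64  65  63  65  62  60  57 111  69  34  31  39  38
```

```bash
python3 -c "
from plant import job
print(job.close_job())"
```

```text
the job is handed in; nothing more can be done
None
```

The holder is over the rod with its lugs in the slot, fully home and level by the camera readings, grip on the robot side, released and handed in at about 20 s; I viewed 12 pictures, two over the limit of 10.

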